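# Weed out the off-balance rollers

## Task

One or two of the three rollers lying on the white plate are off-balance: rolled forward a little and let go, they rock back instead of staying put. Try them out, then roll every true one over the far edge into the far trough and every off-balance one over the near edge into the near trough. Roll them, do not pick them up, and leave the roller in the side bay and the other things on the table where they are.

Things in the scene. Friction and masses are not known exactly. Their poses are not given: they have to be found in the camera images.
- board: Wooden rolling board fixed to the table; x to the far side, y to the robot's left, origin at table height under the middle of the plate. Flat white plate 166 (x) x 400 mm (y), top 32 mm above the table; a sunk trough along its near and far edges; a side bay on its left. Nothing on its working part stands above the plate but the rollers. Lanes at y = -130, 0, +130 mm.
- lane_right (a point): Middle of the right lane (board y = -130 mm), on the plate's top, half-way between the troughs. In each lane one roller rests crosswise (axis along board y), its middle within 12 mm of the lane's point along board x, its centre 24 mm above it. Rollers look alike: 110 mm long, metal shaft 28 mm thick, 82 mm long between two black discs 48 mm across, 14 mm thick; 0.5 to 0.72 kg.
- lane_middle (a point): Middle of the middle lane (board y = 0), on the plate's top; axes as the board's. An off-balance roller rests heavy side down. Held 25 to 50 mm forward of there it keeps pushing back at about 1.5 to 3.5 N; let go, it rolls back and rocks 1 to 2 s about its first place. Rolled past about 75 mm it tips over and runs on. One or two of the three are off-balance, in any lanes.
- lane_left (a point): Middle of the left lane (board y = +130 mm), on the plate's top; axes as the board's. A true roller takes under about 1 N to roll, stops within a few mm, stays where it is left and then does not push back. Push rollers on the shaft, between the discs (fingers may stand on either side of it), and they roll.
- far_trough (a point): Middle of the far trough's floor, for true rollers: board x = +110 mm, 14 mm above the table. Trough 54 mm wide (x), 18 mm deep below the plate, 400 mm long (y); outer wall flush with the plate. A roller pushed over the plate's edge drops in and stays.
- near_trough (a point): Middle of the near trough's floor, for off-balance rollers: board x = -110 mm; otherwise like the far trough.
- side_bay (a point): Middle of the side bay's deck (board x = 0, y = 274 mm, at plate height), with two kerbs 10 mm high. A fourth, like-looking roller rests in it and stays there.
- level: round clear level, 44 mm across, 16 mm high, on the far part of the side-bay deck; a bystander, origin at the centre of its underside
- block: wooden block 50 x 90 x 22 mm on the near part of the side-bay deck; a bystander, origin at the centre of its underside
- washbottle: white bottle, 66 mm across, 170 mm high, on the table to the right of the board; a bystander, origin at the centre of its underside
- glassbottle: glass bottle with black cap, 68 mm across, 160 mm high, right of the board; a bystander, origin at the centre of its underside
- pot: small white plastic pot, 76 mm across, 65 mm high, right of the board; a bystander, origin at the centre of its underside
- driver: screwdriver about 200 mm long, lying left of the board; a bystander, origin at the centre of its underside
- mug: white mug, 76 mm across, 85 mm high, left of the board; a bystander, origin at the centre of its underside

How it is judged (in metres and radians):
At the end, for the whole second after the job is handed in: Each true roller of the three lanes lies in the far trough and each off-balance one in the near trough, at rest on the trough's floor (its centre within 20 mm of the trough's middle line and below 46 mm over the table); the fourth roller is still in the side bay (((x of roller_a_c0 in the frame of board between -0.05 and 0.05 m and y of roller_a_c0 in the frame of board between 0.22 and 0.34 m) or (x of roller_a_c0 in the frame of board between 0.09 and 0.13 m and y of roller_a_c0 in the frame of board between -0.2 and 0.2 m and z of roller_a_c0 in the frame of board between 0.02 and 0.046 m)) and ((x of roller_b_c0 in the frame of board between -0.05 and 0.05 m and y of roller_b_c0 in the frame of board between 0.22 and 0.34 m) or (x of roller_b_c0 in the frame of board between 0.09 and 0.13 m and y of roller_b_c0 in the frame of board between -0.2 and 0.2 m and z of roller_b_c0 in the frame of board between 0.02 and 0.046 m)) and ((x of roller_c_c0 in the frame of board between -0.05 and 0.05 m and y of roller_c_c0 in the frame of board between 0.22 and 0.34 m) or (x of roller_c_c0 in the frame of board between -0.13 and -0.09 m and y of roller_c_c0 in the frame of board between -0.2 and 0.2 m and z of roller_c_c0 in the frame of board between 0.02 and 0.046 m)) and ((x of roller_d_c0 in the frame of board between -0.05 and 0.05 m and y of roller_d_c0 in the frame of board between 0.22 and 0.34 m) or (x of roller_d_c0 in the frame of board between -0.13 and -0.09 m and y of roller_d_c0 in the frame of board between -0.2 and 0.2 m and z of roller_d_c0 in the frame of board between 0.02 and 0.046 m))); the robot touches nothing.
It fails at once if a roller is picked up (its centre more than 90 mm above the table, 34 mm above where it lies on the plate) (height (world z) of any of roller_a_c0, roller_b_c0, roller_c_c0, roller_d_c0 above 0.09 m).
It fails at once if a bystander is moved more than 30 mm (distance of any of level, block, washbottle, glassbottle, pot, driver, mug from where it was at the start of the episode above 0.03 m).
It also fails if it takes over 61 s, if anything falls off the work surface, if the arm or the gripper's body presses on something with over 40 N, if the wrist force passes 120 N, or if a joint passes its speed limit or range.

## Robot

A 6-joint arm with a two-finger parallel gripper is mounted at the origin on the work surface. World frame = base frame: x ahead of the robot, y to its left, z up, the work surface at z = 0. Lengths are in mm, angles in rad, forces in N, time in s.
With the tool pointing down it reaches from about 275 to 1000 mm from the base axis. Payload 8.4 kg.
Tool frame: the origin (TCP) lies midway between the tips of the shut fingers; the grasp point (between the pads) lies 19 mm behind it; z points along the fingers, y is the direction in which the jaws open and shut (so a half turn about z gives the same grasp; the last joint's range is limited). The gripper opens to 85 mm and grips with 20 to 120 N. Pads are 22 mm wide; open, the fingers measure 114 mm over their backs; the gripper's body (76 mm by 85 mm) begins 54 mm behind the grasp point. The pads swing forward as they close: fully open they stand 13 mm farther back than shut.
Start: joints at [1.123, 0.353, 1.633, -0, 1.155, -0.002], TCP at [269.486, 563.919, 231.281] pointing down, gripper open.
Joint ranges: [-2.63, 2.63], [-0.92, 2.1], [0.06, 2.66], [-1.3, 4.44], [0, 2.69], [-3.02, 3.02]. Speed limits (rad/s): [2.22, 2.22, 2.79, 3.14, 3.14, 3.14].

## Interface

Orientations are given as [roll, pitch, yaw] about the fixed x, y, z axes, in that order (R = Rz(yaw) Ry(pitch) Rx(roll)).
In Python, from rig import * gives the robot as it stands.
- The arm moves only by the tool play_rows, never from a script. Its argument "moves" is a list of rows, each a list of 3 entries, a list of its own where there are three numbers: the shift along the tool's x, y, z in m, then the turn, a rotation vector about the tool's x, y, z in rad, then the opening in per cent of the stroke, from 0 (shut) to 100 (fully open). In form: [[[x, y, z], [rx, ry, rz], fingers], ...]. A call has 1 to 20 rows; each row shifts and turns the commanded pose from where the row before left it, along the tool's axes as they then stand; what a row does not reach is not made up. A row lasts 1/10 s, in which the tool goes at most 50 mm and 8.59 degrees, less where a joint would pass 70% of its speed; a pose out of reach is approached as far as the arm can. A call is refused whole if a number of a shift passes 0.05 or a number of a turn 0.15, either way. A call with a gripper value outside its range is refused whole. The fingers move at their own pace and stop on an object; "squeeze" is the grip in N (left out, the last holds). Time passes only in rows, so rows that do not move let the fingers close. It gives the time, the measured TCP pose, the force and the opening at its end, in the units of the state.
- sense(): the state, without advancing time (a new reading comes with each control period).
- grab_frame(name): name is "side" or "top"; returns a dict with "pixels" (384x512x3 uint8, red, green, blue), "intrinsics" (3x3 intrinsics, pixels), "R" (3x3) and "t" (3): a world point X has camera coordinates R X + t. Camera axes: x right, y down, z forward; pixel columns grow to the right and rows downward; lengths in mm; the calibration is good to about 2 mm. A picture is of the moment at which its call begins. There is no depth.
- sign_off(): hands the job in, once; it reports no verdict.
The state is a dict: "clock": time; "qpos": joint angles; "qvel": joint speeds; "joint_efforts": joint torques, N m; "eef_pos": TCP position; "tcp_rot": TCP orientation; "contact_force": force on the tool from outside, world axes, zero at the start; "wrist_torque": the same for the moment, N m; "opening": opening from 0.0 (shut) to 1.0 (fully open).
Only numpy, scipy, OpenCV 4.12 (cv2) and the standard library are available. Lean on these libraries where they do the work, as an engineer would, in place of code of your own. Each camera call takes 0.05 s, during which the arm holds its last target. There are 200 camera calls.

## Working session

There is one attempt and no reset: what is moved stays moved. The work goes in short steps, Python scripts to look and compute and a tool call to move; the robot and the scene stay as the last step left them, time stands still between calls to the robot, and variables do not carry over. Pictures are saved under pics/ and viewed, about 8 in all and at most 12, crops included, and the job is handed in when it is done.

Besides the shell and the picture viewer there is one more tool, called in YAML: its name, and indented under it one key for each argument. play_rows: Moves the arm, as the interface text tells. Its arguments: {"type":"object","properties":{"moves":{"type":"array"},"squeeze":{"type":"number"}},"required":["moves"]}

```bash
mkdir -p pics
python3 - <<'E'
from rig import *
import cv2,json
for n in("top","side"):
    f=grab_frame(n); cv2.imwrite(f"pics/{n}0.png",cv2.resize(f["pixels"][:,:,::-1],(800,600),interpolation=cv2.INTER_CUBIC))
    print(n,f["intrinsics"],f["R"],f["t"])
print(sense())
E
```

```text
top [[409.34154765   0.         251.3444434 ]
 [  0.         409.34154765 193.49169754]
 [  0.           0.           1.        ]] [[ 2.23026583e-02 -9.99748101e-01  2.51500205e-03]
 [-9.92154389e-01 -2.24426481e-02 -1.22987785e-01]
 [ 1.23013248e-01  2.47684208e-04 -9.92404998e-01]] [  47.16456157  540.71982352 1253.62094488]
side [[404.45506974   0.         249.10829133]
 [  0.         404.45506974 192.8233995 ]
 [  0.           0.           1.        ]] [[ 0.85444192 -0.51912705 -0.02088331]
 [-0.35978371 -0.56222093 -0.74462293]
 [ 0.37481287  0.64375052 -0.66715858]] [-422.29185064  250.0355064  1258.31545157]
{'clock': 0.1, 'qpos': array([ 1.12260489e+00,  3.53563717e-01,  1.63406536e+00, -1.37127537e-05,
        1.15521646e+00, -2.37522261e-03]), 'qvel': array([ 0.00113044, -0.00172648, -0.00111759, -0.00025629,  0.00022224,
       -0.00069647]), 'joint_efforts': array([ 1.24127233e-03, -6.06364059e+01, -3.42817354e+01,  1.60976920e-04,
        3.88706481e-03, -1.87382841e-05]), 'eef_pos': array([269.2977354 , 563.52424399, 230.64384132]), 'tcp_rot': array([-3.14033974e+00,  9.56268992e-06,  2.69578199e+00]), 'contact_force': array([-0.34009197, -0.32248429,  0.2688063 ]), 'wrist_torque': array([ 0.03806666, -0.00879935, -0.02056727]), 'opening': 1.0012665676597503}
```

View pics/top0.png

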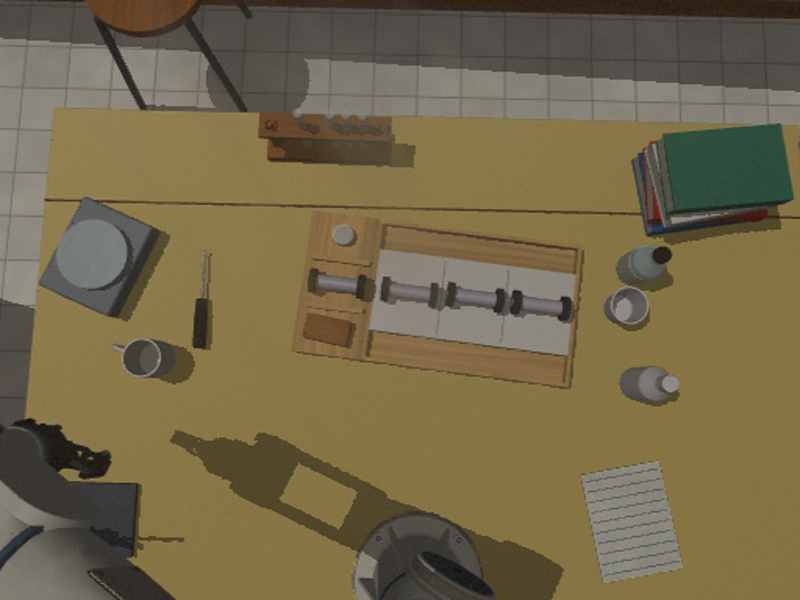

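View pics/side0.png

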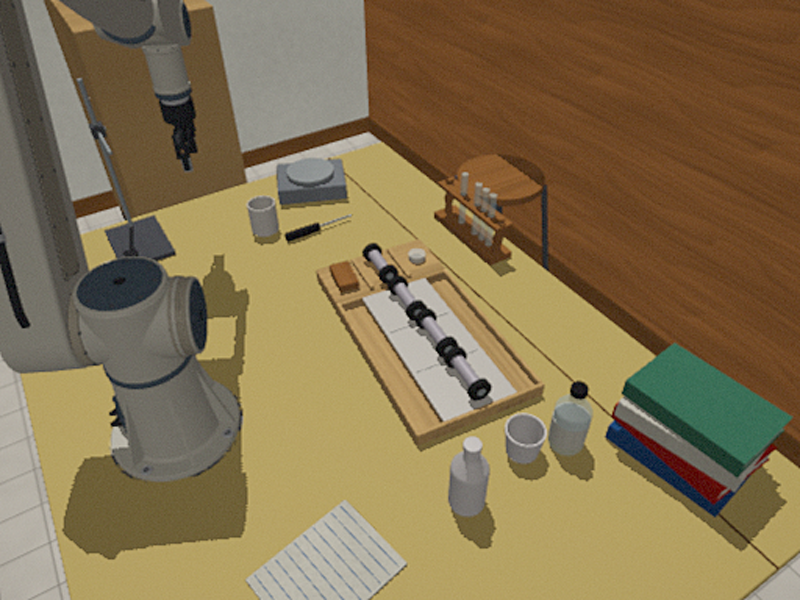

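The top view shows the board at about (300–582, 212–387), yawed slightly. The lane rollers' centres are near (410,292), (475,297) and (540,304), and the bay roller is near (338,284). I'll enlarge this area to get precise pixels.

Run:
```python
from rig import *
import cv2
f=grab_frame("top")["pixels"][:,:,::-1]
c=f[130:255,185:385]; cv2.imwrite("pics/crop0.png",cv2.resize(c,(800,500),interpolation=cv2.INTER_CUBIC))
```

```text
(no output)
```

View pics/crop0.png

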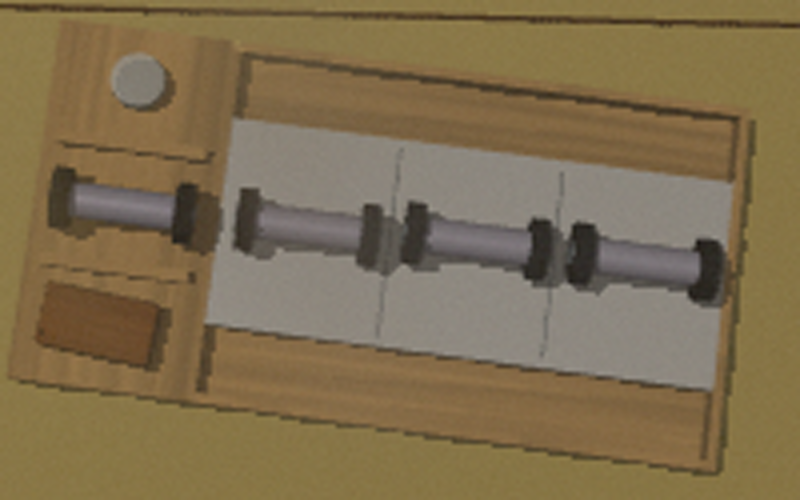

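Crop pixels: plate corners are far-left (233,119), far-right (733,181), near-right (712,390) and near-left (205,325). Roller middles are left (309,228), middle (478,241) and right (645,262).

```bash
cat > h.py <<'E'
from rig import *
import numpy as np
from scipy.spatial.transform import Rotation as Ro
def back(f,u,v,z):
    d=np.linalg.inv(f["intrinsics"])@[u,v,1.]; d=f["R"].T@d; o=-f["R"].T@f["t"]
    return (o+d*(z-o[2])/d[2])[:2]
def crop(x,y): return 185+(x+.5)/4-.5,130+(y+.5)/4-.5
E
python3 - <<'E'
from h import *
from scipy.optimize import least_squares
f=grab_frame("top")
P=np.array([back(f,*crop(*p),32) for p in [(233,119),(733,181),(712,390),(205,325)]])
B=np.array([[83,200],[83,-200],[-83,-200],[-83,200]])
Rm=lambda a:np.array([[np.cos(a),-np.sin(a)],[np.sin(a),np.cos(a)]])
r=least_squares(lambda p:(B@Rm(p[2]).T+p[:2]-P).ravel(),[500,-100,0])
x=r.x;print(x,r.fun.round(1))
for p in [(309,228),(478,241),(645,262),(123,205)]:
    w=back(f,*crop(*p),54);print(w,Rm(x[2]).T@(w-x[:2]))
s=sense();print(s["eef_pos"],Ro.from_euler('xyz',s["tcp_rot"]).as_matrix().round(4))
E
```

```text
[ 5.45369721e+02 -1.00781211e+02 -1.04801422e-01] [ 0.5  0.8 -0.4  0.   0.  -1.1 -0.   0.3]
[559.14069672  27.136389  ] [  0.31399952 128.6563386 ]
[ 551.94301322 -103.89941986] [ 6.86342144 -2.41347075]
[ 538.4836494  -233.15959249] [   6.9997699  -132.37241855]
[573.88988096 171.79853009] [-1.50800335e-01  2.74067677e+02]
[269.37224512 563.65890126 230.83552666] [[-9.023e-01  4.312e-01 -4.000e-04]
 [ 4.312e-01  9.023e-01 -8.000e-04]
 [-0.000e+00 -8.000e-04 -1.000e+00]]
```

play_rows:
  moves:
    - [[0,0,0],[0,0,0.137],60]
    - [[0,0,0],[0,0,0.137],60]
    - [[0,0,0],[0,0,0.137],60]
    - [[0,0,0],[0,0,0.137],60]
    - [[0,0,0],[0,0,0.137],60]
    - [[0,0,0],[0,0,0.137],60]
    - [[0,0,0],[0,0,0.137],60]
    - [[0,0,0],[0,0,0.137],60]
    - [[0,0,0],[0,0,0.134],60]
    - [[0,0,0],[0,0,0],60]

```text
clock: 1.2
eef_pos: [269.4, 563.8, 231.1]
tcp_rot: [-3.141, 0.0, 1.464]
contact_force: [-0.6, 0.7, 0.2]
opening: 0.599
```

play_rows:
  moves:
    - [[-0.0359,0.0246,0],[0,0,0],60]
    - [[-0.0359,0.0246,0],[0,0,0],60]
    - [[-0.0359,0.0246,0],[0,0,0],60]
    - [[-0.0359,0.0246,0],[0,0,0],60]
    - [[-0.0359,0.0246,0],[0,0,0],60]
    - [[-0.0359,0.0246,0],[0,0,0],60]
    - [[-0.0359,0.0246,0],[0,0,0],60]
    - [[-0.0359,0.0246,0],[0,0,0],60]
    - [[-0.0359,0.0246,0],[0,0,0],60]
    - [[-0.0359,0.0246,0],[0,0,0],60]
    - [[-0.0359,0.0246,0.01],[0,0,0],60]
    - [[-0.0359,0.0246,0.02],[0,0,0],60]
    - [[-0.0359,0.0246,0.02],[0,0,0],60]
    - [[-0.0359,0.0246,0.02],[0,0,0],60]
    - [[0,0,0.03],[0,0,0],60]
    - [[0,0,0],[0,0,0],60]
    - [[0,0,0],[0,0,0],60]

```text
clock: 2.9
eef_pos: [558.7, 28.2, 131.2]
tcp_rot: [-3.14, 0.0, 1.468]
contact_force: [0.5, -0.7, 0.2]
opening: 0.601
```

```bash
cat >> h.py <<'E'
def st():
    s=sense(); a=-.1048; c,n=np.cos(a),np.sin(a); d=s["eef_pos"][:2]-[545.37,-100.78]; F=s["contact_force"]
    R=Ro.from_euler('xyz',s["tcp_rot"]).as_matrix()
    print("t",round(s["clock"],2),"board",(c*d[0]+n*d[1]).round(1),(-n*d[0]+c*d[1]).round(1),"z",s["eef_pos"][2].round(1),"Fb",(c*F[0]+n*F[1]).round(2),(-n*F[0]+c*F[1]).round(2),F[2].round(2),"yaw y",(np.arctan2(R[1,1],R[0,1])+.1048).round(4),"tilt",R[2].round(4),"op",round(s["opening"],2))
E
python3 - <<'E'
from h import *
import cv2
st(); p=grab_frame("top")["pixels"][:,:,::-1]
q=grab_frame("side")["pixels"][:,:,::-1]
a=cv2.resize(p[130:255,185:385],(800,500),interpolation=cv2.INTER_CUBIC)
b=cv2.resize(q[130:290,195:355],(600,600),interpolation=cv2.INTER_CUBIC)
cv2.imwrite("pics/side1.png",b)
E
```

```text
t 2.9 board -0.2 129.7 z 131.2 Fb 0.56 -0.69 0.15 yaw y 0.002 tilt [-1.0e-04 -1.8e-03 -1.0e+00] op 0.6
```

View pics/side1.png

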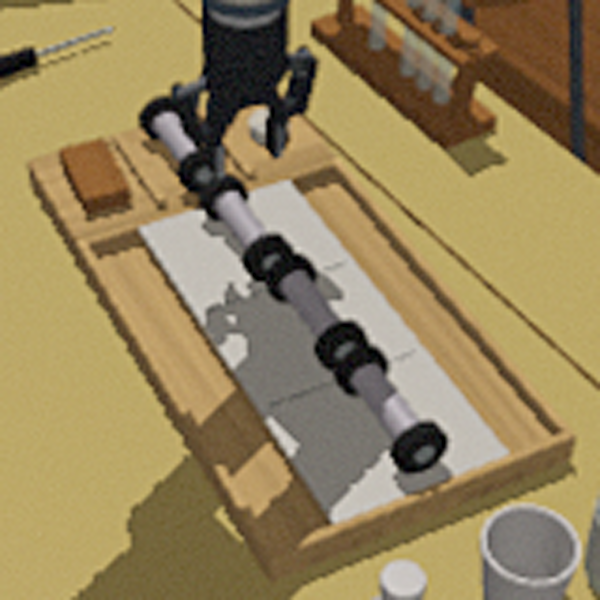

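The fingers straddle the left roller's line (about (220,190) in the crop, just above it). The next moves lower the tool and push the roller about 38 mm forward.

play_rows:
  moves:
    - [[0,0,0.03],[0,0,0],60]
    - [[0,0,0.03],[0,0,0],60]
    - [[0,0,0.028],[0,0,0],60]
    - [[0,0,0],[0,0,0],60]
    - [[0,0.005,0],[0,0,0],60]
    - [[0,0.005,0],[0,0,0],60]
    - [[0,0.005,0],[0,0,0],60]
    - [[0,0.005,0],[0,0,0],60]
    - [[0,0.005,0],[0,0,0],60]
    - [[0,0.005,0],[0,0,0],60]
    - [[0,0.005,0],[0,0,0],60]
    - [[0,0.005,0],[0,0,0],60]
    - [[0,0.005,0],[0,0,0],60]
    - [[0,0.005,0],[0,0,0],60]
    - [[0,0,0],[0,0,0],60]
    - [[0,0,0],[0,0,0],60]
    - [[0,0,0],[0,0,0],60]

```text
clock: 4.7
eef_pos: [608.7, 22.8, 43.2]
tcp_rot: [-3.141, 0.0, 1.466]
contact_force: [-0.3, -0.1, -0.6]
opening: 0.603
```

```bash
cat >> h.py <<'E'
import cv2
def avg(n=8):
    fs=[]
    for i in range(n):
        f=grab_frame("top"); fs.append(sense()["contact_force"])
    F=np.array(fs); fx=F@[np.cos(.1048),-np.sin(.1048),0]; print("Fx board",fx.round(2),"mean",fx.mean().round(2))
    return f
def pic(n,c="top"):
    p=grab_frame(c)["pixels"][:,:,::-1]
    r=p[130:255,185:385] if c=="top" else p[130:290,195:355]
    cv2.imwrite(f"pics/{n}.png",cv2.resize(r,(800,500) if c=="top" else (600,600),interpolation=cv2.INTER_CUBIC))
E
python3 - <<'E'
from h import *
avg();st();pic("side2","side")
E
```

```text
Fx board [ 0.83 -0.78 -0.57 -0.03 -0.16  0.12  0.14  0.56] mean 0.01
t 5.1 board 50.4 129.5 z 43.3 Fb 0.56 -0.06 -0.49 yaw y -0.0002 tilt [-0.  0. -1.] op 0.6
```

View pics/side2.png

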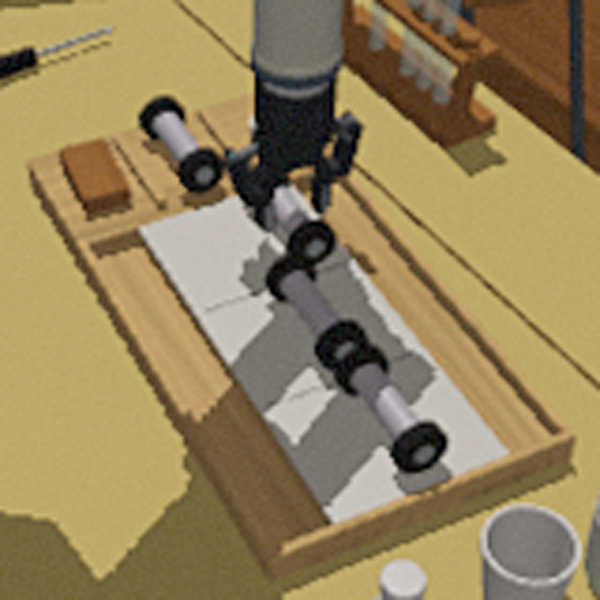

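The left roller has rolled forward and the fingers feel about 0 N, so it looks true. I'll lift clear and test the middle roller, which also shows whether the left one stays put.

play_rows:
  moves:
    - [[0,-0.011,0],[0,0,0],60]
    - [[0,0,-0.02],[0,0,0],60]
    - [[0,0,-0.045],[0,0,0],60]
    - [[-0.0435,-0.011,0],[0,0,0],60]
    - [[-0.0435,-0.011,0],[0,0,0],60]
    - [[-0.0435,-0.011,0],[0,0,0],60]
    - [[0,0,0],[0,0,0],60]
    - [[0,0,0.03],[0,0,0],60]
    - [[0,0,0.035],[0,0,0],60]
    - [[0,0,0],[0,0,0],60]
    - [[0,0.01,0],[0,0,0],60]
    - [[0,0.005,0],[0,0,0],60]
    - [[0,0.005,0],[0,0,0],60]
    - [[0,0.005,0],[0,0,0],60]
    - [[0,0.005,0],[0,0,0],60]
    - [[0,0.005,0],[0,0,0],60]
    - [[0,0.005,0],[0,0,0],60]
    - [[0,0.005,0],[0,0,0],60]
    - [[0,0.005,0],[0,0,0],60]

```text
clock: 7.05
eef_pos: [601.6, -107.7, 43.2]
tcp_rot: [-3.141, 0.0, 1.466]
contact_force: [0.0, 0.9, 0.2]
opening: 0.597
```

play_rows:
  moves:
    - [[0,0,0],[0,0,0],60]
    - [[0,0,0],[0,0,0],60]
    - [[0,0,0],[0,0,0],60]

```text
clock: 7.35
eef_pos: [601.0, -107.6, 43.2]
tcp_rot: [-3.141, -0.0, 1.466]
contact_force: [-0.1, 1.0, 0.5]
opening: 0.601
```

Run:
```python
from h import *
avg();st();pic("side3","side")
```

```text
Fx board [-0.38  0.41 -0.67 -0.24 -0.13 -0.9  -0.17 -0.12] mean -0.28
t 7.75 board 56.3 -1.0 z 43.3 Fb -0.12 -0.34 0.58 yaw y -0.0002 tilt [-0.  0. -1.] op 0.6
```

View pics/side3.png

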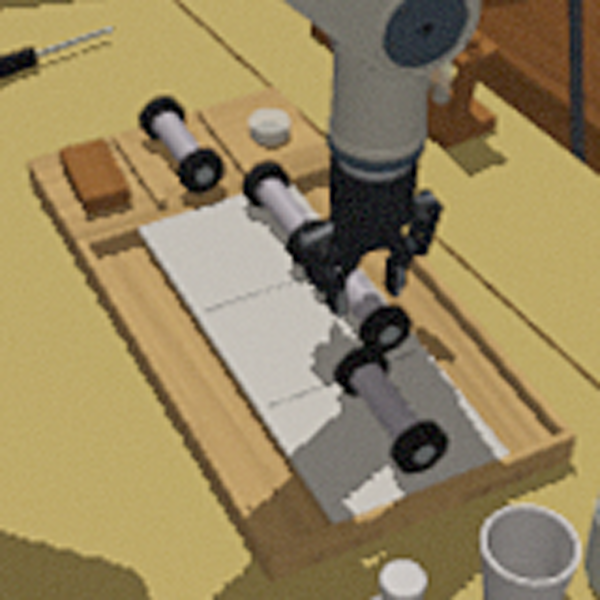

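The left roller stayed where I left it (shaft near (285,205)), so it is true. The middle one pushes back only 0.3 N. I'll release it and test the right one the same way.

play_rows:
  moves:
    - [[0,-0.011,0],[0,0,0],60]
    - [[0,0,-0.02],[0,0,0],60]
    - [[0,0,-0.045],[0,0,0],60]
    - [[-0.0435,-0.0127,0],[0,0,0],60]
    - [[-0.0435,-0.0127,0],[0,0,0],60]
    - [[-0.0435,-0.0127,0],[0,0,0],60]
    - [[0,0,0],[0,0,0],60]
    - [[0,0,0.03],[0,0,0],60]
    - [[0,0,0.035],[0,0,0],60]
    - [[0,0,0],[0,0,0],60]
    - [[0,0.01,0],[0,0,0],60]
    - [[0,0.005,0],[0,0,0],60]
    - [[0,0.005,0],[0,0,0],60]
    - [[0,0.005,0],[0,0,0],60]
    - [[0,0.005,0],[0,0,0],60]
    - [[0,0.005,0],[0,0,0],60]
    - [[0,0.005,0],[0,0,0],60]
    - [[0,0.005,0],[0,0,0],60]
    - [[0,0.005,0],[0,0,0],60]

```text
clock: 9.7
eef_pos: [588.7, -237.6, 43.2]
tcp_rot: [-3.141, -0.0, 1.466]
contact_force: [-4.0, 0.5, 2.5]
opening: 0.603
```

play_rows:
  moves:
    - [[0,0,0],[0,0,0],60]
    - [[0,0,0],[0,0,0],60]
    - [[0,0,0],[0,0,0],60]

```text
clock: 10.0
eef_pos: [588.4, -237.5, 43.1]
tcp_rot: [-3.141, -0.0, 1.466]
contact_force: [-0.6, -0.0, -1.5]
opening: 0.594
```

Run:
```python
from h import *
avg();st();pic("side4","side")
```

```text
Fx board [-1.86 -2.23 -1.91 -0.83 -0.41 -1.22 -1.46 -1.29] mean -1.4
t 10.4 board 57.2 -131.5 z 43.3 Fb -1.29 0.72 -0.77 yaw y -0.0002 tilt [-0.  0. -1.] op 0.6
```

View pics/side4.png

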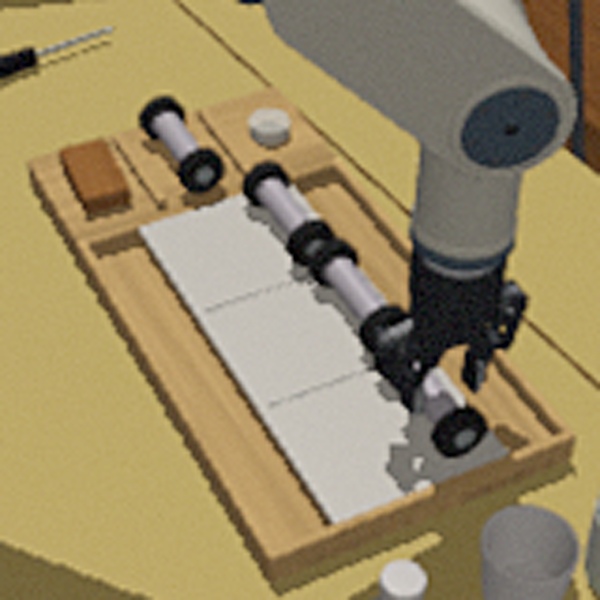

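The right roller pushes back with a steady 1.4 N, while the left and middle ones stayed forward. So the right one is off-balance and rolls to the near trough.

play_rows:
  moves:
    - [[0,-0.008,0],[0,0,0],60]
    - [[0,-0.008,0],[0,0,0],60]
    - [[0,-0.008,0],[0,0,0],60]
    - [[0,-0.008,0],[0,0,0],60]
    - [[0,-0.008,0],[0,0,0],60]
    - [[0,-0.008,0],[0,0,0],60]
    - [[0,-0.008,0],[0,0,0],60]
    - [[0,-0.008,0],[0,0,0],60]
    - [[0,-0.008,0],[0,0,0],60]
    - [[0,-0.008,0],[0,0,0],60]
    - [[0,-0.009,0],[0,0,0],60]
    - [[0,-0.009,0],[0,0,0],60]
    - [[0,-0.009,0],[0,0,0],60]
    - [[0,-0.009,0],[0,0,0],60]
    - [[0,-0.009,0],[0,0,0],60]
    - [[0,-0.009,0],[0,0,0],60]
    - [[0,-0.009,0],[0,0,0],60]
    - [[0,-0.009,0],[0,0,0],60]
    - [[0,-0.009,0],[0,0,0],60]
    - [[0,-0.009,0],[0,0,0],60]

```text
clock: 12.45
eef_pos: [418.5, -219.5, 43.2]
tcp_rot: [-3.141, -0.0, 1.466]
contact_force: [0.2, 0.6, 0.2]
opening: 0.598
```

play_rows:
  moves:
    - [[0,0,0],[0,0,0],60]
    - [[0,0,0],[0,0,0],60]
    - [[0,0,0],[0,0,0],60]

```text
clock: 12.75
eef_pos: [420.0, -219.9, 43.4]
tcp_rot: [3.141, 0.0, 1.466]
contact_force: [-0.7, 0.5, 0.4]
opening: 0.601
```

Run:
```python
from h import *
avg(3);st();pic("side5","side")
```

```text
Fx board [-0.04 -0.16 -0.05] mean -0.08
t 12.9 board -112.4 -131.5 z 43.3 Fb -0.05 0.54 -0.68 yaw y -0.0 tilt [-1.e-04  3.e-04 -1.e+00] op 0.6
```

View pics/side5.png

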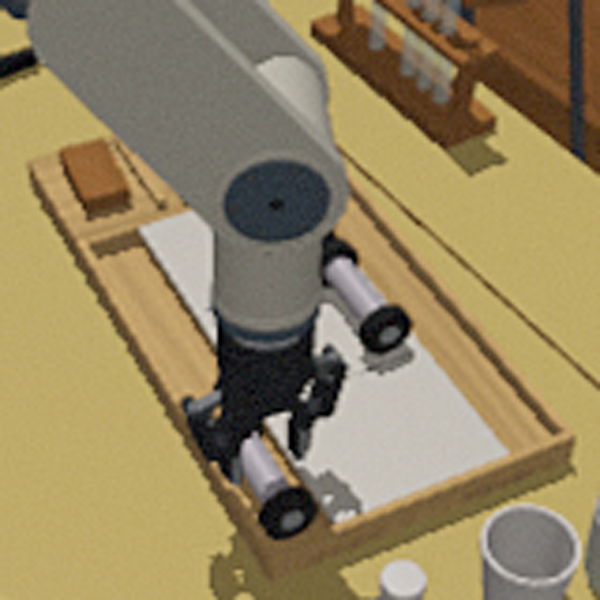

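The right roller is in the near trough (around (275,490)). Next, back to the middle roller at the pose where I left it, then push it over the far edge.

play_rows:
  moves:
    - [[0,0,-0.03],[0,0,0],60]
    - [[0,0,-0.04],[0,0,0],60]
    - [[0.0261,0.0315,0],[0,0,0],60]
    - [[0.0261,0.0315,0],[0,0,0],60]
    - [[0.0261,0.0315,0],[0,0,0],60]
    - [[0.0261,0.0315,0],[0,0,0],60]
    - [[0.0261,0.0315,0],[0,0,0],60]
    - [[0,0,0],[0,0,0],60]
    - [[0,0,0.03],[0,0,0],60]
    - [[0,0,0.04],[0,0,0],60]
    - [[0,0,0],[0,0,0],60]
    - [[0,0.008,0],[0,0,0],60]
    - [[0,0.008,0],[0,0,0],60]
    - [[0,0.008,0],[0,0,0],60]
    - [[0,0.008,0],[0,0,0],60]
    - [[0,0.008,0],[0,0,0],60]
    - [[0,0.009,0],[0,0,0],60]
    - [[0,0.009,0],[0,0,0],60]
    - [[0,0.009,0],[0,0,0],60]
    - [[0,0,0],[0,0,0],60]

```text
clock: 14.95
eef_pos: [658.0, -113.6, 43.3]
tcp_rot: [3.14, 0.0, 1.466]
contact_force: [1.1, 1.0, -0.5]
opening: 0.598
```

play_rows:
  moves:
    - [[0,0,0],[0,0,0],60]
    - [[0,0,0],[0,0,0],60]
    - [[0,0,0],[0,0,0],60]

```text
clock: 15.25
eef_pos: [656.0, -113.4, 43.2]
tcp_rot: [-3.141, -0.0, 1.466]
contact_force: [-0.2, 0.3, 0.4]
opening: 0.6
```

Run:
```python
from h import *
st();pic("side6","side")
```

```text
t 15.25 board 111.3 -1.0 z 43.2 Fb -0.24 0.25 0.45 yaw y -0.0002 tilt [ 0.e+00 -5.e-04 -1.e+00] op 0.6
```

View pics/side6.png

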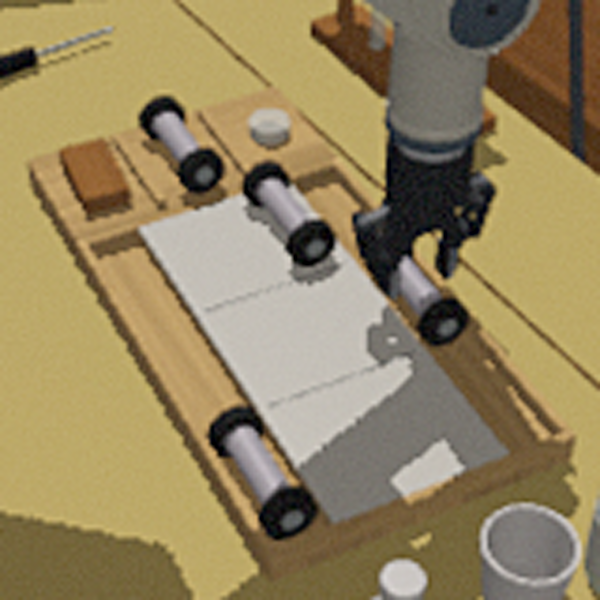

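The middle roller is in the far trough (around (425,300)), and the right one lies in the near trough at (262,470). The left one is next.

play_rows:
  moves:
    - [[0,0,-0.03],[0,0,0],60]
    - [[0,0,-0.04],[0,0,0],60]
    - [[0.0326,-0.018,0],[0,0,0],60]
    - [[0.0326,-0.018,0],[0,0,0],60]
    - [[0.0326,-0.018,0],[0,0,0],60]
    - [[0.0326,-0.018,0],[0,0,0],60]
    - [[0,0,0],[0,0,0],60]
    - [[0,0,0.03],[0,0,0],60]
    - [[0,0,0.04],[0,0,0],60]
    - [[0,0,0],[0,0,0],60]
    - [[0,0.009,0],[0,0,0],60]
    - [[0,0.009,0],[0,0,0],60]
    - [[0,0.009,0],[0,0,0],60]
    - [[0,0.009,0],[0,0,0],60]
    - [[0,0.009,0],[0,0,0],60]
    - [[0,0.009,0],[0,0,0],60]
    - [[0,0.009,0],[0,0,0],60]
    - [[0,0.009,0],[0,0,0],60]
    - [[0,0,0],[0,0,0],60]
    - [[0,0,0],[0,0,0],60]

```text
clock: 17.3
eef_pos: [669.9, 16.2, 43.0]
tcp_rot: [-3.141, 0.0, 1.466]
contact_force: [-0.0, -0.4, 0.2]
opening: 0.597
```

play_rows:
  moves:
    - [[0,0,0],[0,0,0],60]
    - [[0,0,0],[0,0,0],60]
    - [[0,0,-0.04],[0,0,0],60]
    - [[0,0,-0.05],[0,0,0],60]
    - [[0,0,-0.05],[0,0,0],60]
    - [[0,-0.05,-0.02],[0,0,0],60]
    - [[0,-0.05,0],[0,0,0],60]
    - [[0,-0.05,0],[0,0,0],60]
    - [[0,-0.05,0],[0,0,0],60]
    - [[0,0,0],[0,0,0],60]
    - [[0,0,0],[0,0,0],60]

```text
clock: 18.4
eef_pos: [474.1, 36.9, 202.4]
tcp_rot: [3.14, -0.0, 1.466]
contact_force: [0.4, 0.3, 1.3]
opening: 0.6
```

Run:
```python
from h import *
st();pic("side7","side")
```

```text
t 18.4 board -85.3 129.5 z 202.4 Fb 0.37 0.3 1.29 yaw y 0.0003 tilt [ 2.0e-04  1.1e-03 -1.0e+00] op 0.6
```

View pics/side7.png

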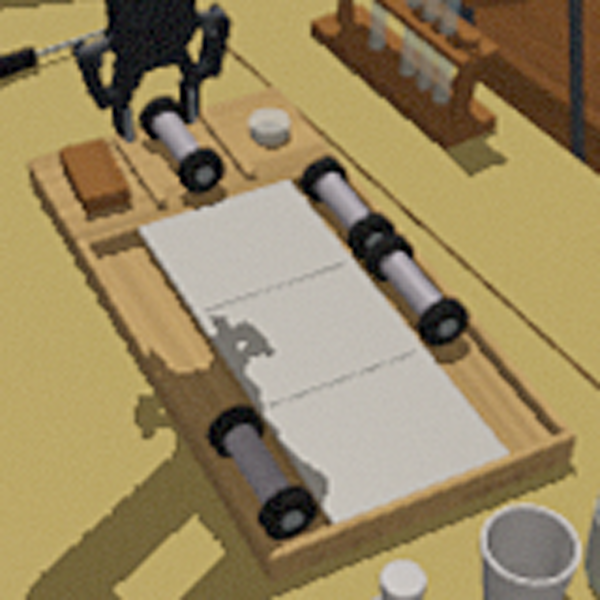

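Both true rollers lie in the far trough (around (345,200) and (415,290)) and the off-balance one in the near trough (262,470). The bay roller, level and block are unmoved, and the arm is clear.

```bash
python3 -c "
from rig import *
print(sign_off())"
```

```text
the job is handed in; nothing more can be done
None
```

I tested all three rollers and rolled each into its trough, then handed the job in at about 18 s of the 61 s allowed; no verdict was reported.

| Roller | Mean push-back, held about 40–45 mm forward | After release | Result |
|---|---|---|---|
| Left | 0.0 N | stayed put | true, in the far trough |
| Middle | 0.3 N | stayed put | true, in the far trough |
| Right | 1.4 N | not released | off-balance, in the near trough |

- **Right roller:** its 1.4 N is just under the stated 1.5 to 3.5 N, with about 0.5 N of noise per reading. I judged it off-balance because the push was steady and the other two were clearly true.
- **Final picture:** all three rollers lie in their troughs, the fourth roller, level and block look unmoved, and the arm stands clear. The picture doesn't show the mug, screwdriver or all of the right-hand items in full, but the arm never went near them at low height. No check failed.

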